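# Put the powder compacts back in the organiser behind the swing-arm mirror

## Robot

A 6-joint arm with a two-finger parallel gripper is mounted at the origin on the work surface. World frame = base frame: x ahead of the robot, y to its left, z up, the work surface at z = 0. Lengths are in mm, angles in degrees, forces in N, time in s.
With the tool pointing down it reaches from about 350 to 850 mm from the base axis. Payload 8.1 kg.
Tool frame: the origin (TCP) lies between the finger pads; the fingertips stand 22 mm ahead of it and the grasp point (between the pads) lies 3 mm ahead of it; z points along the fingers, y is the line along which they close (so a half turn about z gives the same grasp; the last joint's range is limited). The gripper opens to 85 mm and grips with 20 to 120 N. Pads are 22 mm wide; open, the fingers measure 114 mm over their backs; the gripper's body (76 mm by 85 mm) begins 54 mm behind the grasp point. The pads swing forward as they close: fully open they stand 13 mm farther back than shut.
Start: joints at [70.68, 7.471, 85.268, -0, 87.261, -4.893], TCP at [149.466, 581.09, 230.892] pointing down, gripper open.
Joint ranges: [-169.43, 169.43], [-51.17, 129.36], [1.28, 143.12], [-76.62, 256.62], [0, 156.53], [-152.29, 152.29]. Speed limits (degrees/s): [136.94, 136.94, 159.86, 180, 180, 180].

## Interface

Orientations are given as [roll, pitch, yaw] about the fixed x, y, z axes, in that order (R = Rz(yaw) Ry(pitch) Rx(roll)).
In Python, from bench import r, vision gives the robot as it stands.
- The arm moves only by the tool step_arm, never from a script. Its argument "targets" is a list that holds one entry, the list of rows, each a list of 6 numbers: the shift along the world's x, y, z in mm, then the turn, a rotation vector about the world's x, y, z in rad. In form: [[[x, y, z, rx, ry, rz], ...]]. A call has 1 to 12 rows; each row is the pose to reach, as a shift and turn from the pose commanded when the call began; what a row does not reach only later rows make up. A row lasts 1/12 s, in which the tool goes at most 41.7 mm and 7.16 degrees, less where a joint would pass 70% of its speed; a pose out of reach is approached as far as the arm can. A call with a gripper value outside its range is refused whole. "fingers" is the gripper's target within -1 to 1 (shut at 1, half-way at 0, fully open at -1), set as the call begins (left out, the last holds). The fingers move at their own pace and stop on an object; "newtons" is the grip in N (left out, the last holds). Time passes only in rows, so rows that repeat a pose let the fingers close. It gives the time, the measured TCP pose, the force, the opening and the grip force at its end, in the units of the state.
- r.sense(): the state, without advancing time (a new reading comes with each control period).
- vision.snapshot(name): name is "scene" or "top"; returns a dict with "img" (420x560x3 uint8, blue, green, red), "mtx" (3x3 intrinsics, pixels), "eye" and "attitude" of the camera in the world. Camera axes: x right, y up, looking along -z (the intrinsics and any distortion apply to the point x, -y, -z); pixel columns grow to the right and rows downward; lengths in mm; the calibration is good to about 2 mm. A picture is of the moment at which its call begins. There is no depth.
- r.hand_in(): hands the job in; it is judged then, once.
The state is a dict: "time": time; "joint_pos": joint angles; "qd": joint speeds; "joint_efforts": joint torques, N m; "tool_pos": TCP position; "tcp_rot": TCP orientation; "ft_force": force on the tool from outside, world axes, zero at the start; "wrist_torque": the same for the moment, N m; "finger_gap": finger opening in mm; "grip_force": force on a finger pad.
Only numpy, scipy, OpenCV 4.12 (cv2) and the standard library are available. Lean on these libraries where they do the work, as an engineer would, in place of code of your own. Each camera call takes 0.05 s, during which the arm holds its last target. There are 200 camera calls.

## Task

Swing the make-up mirror aside by its arm, right out to its stop, without touching the mirror itself, so that the organiser is clear. Then slide every powder compact on the counter flat into the organiser slot of its own colour, fully home against the back, and when all are in, swing the mirror back over the organiser to its front stop. Leave the other toiletries standing where they are.

Things in the scene. Friction and masses are not known exactly. Their poses are not given: they have to be found in the camera images.
- organiser: white stepped compact organiser, fixed, 94 mm high; foot 135 x 84 mm, its centre 16 mm before (-x of) the origin, which is on the counter. Four level slots, one above another, open to local -x, entered along +x. Floors 22, 40, 58, 76 mm above the counter, 4 mm thick, 14 mm clear height; each higher slot lies 12 mm further back (+x). Colours from the bottom: green, yellow, lilac, coral
- slot_green (a point): the lowest slot (green tongue): the spot on its floor under the centre of a compact that is fully home on the back stop (stop 31 mm beyond; the compact sticks out 5 mm past the tongue). Axes as the organiser's. Each slot's side walls stand 68 mm apart (76 outside) and start 2 mm beyond (+x of) its point
- slot_yellow (a point): the second from the bottom slot (yellow tongue): the spot on its floor under the centre of a compact that is fully home on the back stop (stop 31 mm beyond; the compact sticks out 5 mm past the tongue). Axes as the organiser's. Before its side walls each slot's floor is a tongue 36 mm wide, ending 26 mm before (-x of) the point
- slot_lilac (a point): the third from the bottom slot (lilac tongue): the spot on its floor under the centre of a compact that is fully home on the back stop (stop 31 mm beyond; the compact sticks out 5 mm past the tongue). Axes as the organiser's. Fingers can hold a compact by its sides, beside the tongue, as far as the side walls; then it rests on the tongue and is pushed home from behind
- slot_coral (a point): the topmost slot (coral tongue): the spot on its floor under the centre of a compact that is fully home on the back stop (stop 31 mm beyond; the compact sticks out 5 mm past the tongue). Axes as the organiser's. The tongue is in the colour of the slot, and so are the front edges of its side walls
- compact_green: green round powder compact, 62 mm across, 9 mm thick, about 60 g, lying flat on the counter, green lid with a paler window, white base; origin at the centre of its underside, z up through the lid. May be absent
- compact_yellow: yellow round powder compact, 62 mm across, 9 mm thick, about 60 g, lying flat on the counter, yellow lid with a paler window, white base; origin at the centre of its underside, z up through the lid. May be absent
- compact_lilac: lilac round powder compact, 62 mm across, 9 mm thick, about 60 g, lying flat on the counter, lilac lid with a paler window, white base; origin at the centre of its underside, z up through the lid. May be absent
- compact_coral: coral round powder compact, 62 mm across, 9 mm thick, about 60 g, lying flat on the counter, coral lid with a paler window, white base; origin at the centre of its underside, z up through the lid. May be absent
- mirror_stand: fixed stand of the swing-arm mirror behind the organiser: steel foot 90 mm across, post 16 mm thick; the arm's hub on it reaches 202 mm up; origin at the centre of the underside
- hinge (a point): the vertical hinge axis of the mirror arm, on the stand, at the arm's height (190 mm)
- mirror_arm (a joint): swing of the mirror arm about the vertical hinge, rad: 0 = front stop (arm over the organiser, pointing along the stand's own -x), grows clockwise seen from above (the arm swings toward the robot's side) up to 1.5 = outer stop, clear of the organiser. Light friction (about 0.12 N m), stays where it is left
- tube_grip (a point): point on the axis of the level steel arm tube, 12 mm thick, 80 mm from the hinge axis; a place to hold or push the arm. The tube is free from 12 to 130 mm from the axis. The point's x axis runs along the tube, toward the hinge
- mirror_head: round two-sided mirror, 120 mm across, 10 mm thick, upright on a stiff tilting joint at the end of the arm; origin at its centre, 190 mm from the hinge axis, level with the tube (the mirror spans 130 to 250 mm above the counter)
- polish_pink: pink nail polish bottle, 30 mm wide, 70 mm high; a bystander; origin at the centre of its underside
- polish_black: black nail polish bottle, 30 mm wide, 70 mm high; a bystander; origin at the centre of its underside
- cream_jar: lavender cream jar, 62 mm wide, 44 mm high; a bystander; origin at the centre of its underside
- dropper: amber dropper bottle, 34 mm wide, 84 mm high; a bystander; origin at the centre of its underside
- nail_brush: wooden nail brush, bristles down, 90 mm (x) x 42 mm, 32 mm high; a bystander; origin at the centre of its underside
- salve_tin: small metal tin with a green cap, 52 mm wide, 30 mm high; a bystander; origin at the centre of its underside
Things that resemble listed ones, but are neither listed nor needed, are in the scene too. There is more than one size of the compact_yellow; the job needs the larger.

How it is judged (in metres and radians):
On the way, in this order (a step that is already met when the one before it is completed fails the run):
1. the mirror arm is swung right aside to its outer stop (joint above 1.35 rad) (value of joint mirror_arm above 1.35 rad), for 0.2 s.
2. every compact present is fully home in the slot of its colour, while the mirror is still aside (joint above 1.0 rad) (x of compact_green in the frame of slot_green between -0.005 and 0.005 m and y of compact_green in the frame of slot_green between -0.005 and 0.005 m and z of compact_green in the frame of slot_green between -0.004 and 0.004 m and angle between the z axis of compact_green and the z axis of slot_green, either way round below 0.1 rad and x of compact_yellow in the frame of slot_yellow between -0.005 and 0.005 m and y of compact_yellow in the frame of slot_yellow between -0.005 and 0.005 m and z of compact_yellow in the frame of slot_yellow between -0.004 and 0.004 m and angle between the z axis of compact_yellow and the z axis of slot_yellow, either way round below 0.1 rad and x of compact_lilac in the frame of slot_lilac between -0.005 and 0.005 m and y of compact_lilac in the frame of slot_lilac between -0.005 and 0.005 m and z of compact_lilac in the frame of slot_lilac between -0.004 and 0.004 m and angle between the z axis of compact_lilac and the z axis of slot_lilac, either way round below 0.1 rad and x of compact_coral in the frame of slot_coral between -0.005 and 0.005 m and y of compact_coral in the frame of slot_coral between -0.005 and 0.005 m and z of compact_coral in the frame of slot_coral between -0.004 and 0.004 m and angle between the z axis of compact_coral and the z axis of slot_coral, either way round below 0.1 rad and value of joint mirror_arm above 1 rad), for 0.3 s.
At the end, for the whole second after the job is handed in: Every compact present lies flat (within 0.1 rad) and at rest in the slot of its own colour, its centre within 5 mm of the fully-home point along and across the slot and 4 mm in height; the mirror arm is at rest at its front stop (joint below 0.1 rad) (x of compact_green in the frame of slot_green between -0.005 and 0.005 m and y of compact_green in the frame of slot_green between -0.005 and 0.005 m and z of compact_green in the frame of slot_green between -0.004 and 0.004 m and angle between the z axis of compact_green and the z axis of slot_green, either way round below 0.1 rad and x of compact_yellow in the frame of slot_yellow between -0.005 and 0.005 m and y of compact_yellow in the frame of slot_yellow between -0.005 and 0.005 m and z of compact_yellow in the frame of slot_yellow between -0.004 and 0.004 m and angle between the z axis of compact_yellow and the z axis of slot_yellow, either way round below 0.1 rad and x of compact_lilac in the frame of slot_lilac between -0.005 and 0.005 m and y of compact_lilac in the frame of slot_lilac between -0.005 and 0.005 m and z of compact_lilac in the frame of slot_lilac between -0.004 and 0.004 m and angle between the z axis of compact_lilac and the z axis of slot_lilac, either way round below 0.1 rad and x of compact_coral in the frame of slot_coral between -0.005 and 0.005 m and y of compact_coral in the frame of slot_coral between -0.005 and 0.005 m and z of compact_coral in the frame of slot_coral between -0.004 and 0.004 m and angle between the z axis of compact_coral and the z axis of slot_coral, either way round below 0.1 rad and value of joint mirror_arm below 0.1 rad and velocity of joint mirror_arm between -0.05 and 0.05 rad/s and linear speed of each of compact_green, compact_yellow, compact_lilac, compact_coral below 0.02 m/s); the robot touches nothing.
It fails at once if a bystander is knocked over or shifted more than 5 cm (distance of any of polish_pink, polish_black, cream_jar, dropper, nail_brush, salve_tin from where it was at the start of the episode above 0.05 m or angle between any of polish_pink, polish_black, cream_jar, dropper, nail_brush, salve_tin's own z axis and vertical above 0.6 rad).
It fails at once if the fingers touch the mirror (more than 1 N) (contact force between the fingers and mirror_head above 1 N).
Of compact_green, compact_yellow, compact_lilac, compact_coral only 3 to 4 are there at a start; the rules pass over those that are not, and their reading is None.
At some moment in a run one of compact_green, compact_yellow, compact_lilac, compact_coral may be knocked a few centimetres aside while the robot is not near it.
Once in a run the grip may slacken for a moment while it holds something.
It also fails if it takes over 210 s, if anything falls off the work surface, if the arm or the gripper's body presses on something with over 40 N, if the wrist force passes 120 N, or if a joint passes its speed limit or range.

## Working session

There is one attempt and no reset: what is moved stays moved. The work goes in short steps, Python scripts to look and compute and a tool call to move; the robot and the scene stay as the last step left them, time stands still between calls to the robot, and variables do not carry over. Pictures are saved under pics/ and viewed, at most 14 in all, crops included, and the job is handed in when it is done.

Besides the shell and the picture viewer there is one more tool, called as name(argument=value, ...), one argument or row to a line, values as JSON. step_arm: Moves the arm, as the interface text tells. Its arguments: {"type":"object","properties":{"targets":{"type":"array"},"fingers":{"type":"number"},"newtons":{"type":"number"}},"required":["targets"]}

```bash
mkdir -p pics; ls
python3 - <<'E'
from bench import r, vision
import cv2
for n in("scene","top"):
    s=vision.snapshot(n); cv2.imwrite(f"pics/{n}0.png",s["img"]); print(n,{k:v for k,v in s.items() if k!="img"})
print(r.sense())
E
```

```text
pics
scene {'mtx': array([[521.57846483,   0.        , 279.66776148],
       [  0.        , 521.57846483, 211.00216515],
       [  0.        ,   0.        ,   1.        ]]), 'eye': array([1274.99284129,  130.39581763,  882.55450742]), 'attitude': array([ 45.59974631,  -0.5035238 , 103.5370886 ])}
top {'mtx': array([[443.8262353 ,   0.        , 281.96759906],
       [  0.        , 443.8262353 , 214.39456423],
       [  0.        ,   0.        ,   1.        ]]), 'eye': array([ 338.51478955,  -21.83665155, 1056.74613825]), 'attitude': array([ 13.61830829,  -0.21226099, -91.66002011])}
{'time': 0.1, 'joint_pos': array([ 7.06806697e+01,  7.51038847e+00,  8.53252642e+01, -1.54336930e-04,
        8.72621733e+01, -4.89352654e+00]), 'qd': array([-0.03357774, -0.08277283, -0.21285819, -0.04103779, -0.13376577,
        0.06803184]), 'joint_efforts': array([ 2.78691732e-04, -5.70949030e+01, -5.01942623e+01, -2.27112687e-04,
        8.15882406e-03, -1.25097245e-05]), 'tool_pos': array([149.28879877, 580.59925596, 229.93211303]), 'tcp_rot': array([-1.79902517e+02, -8.19138819e-03,  1.65574197e+02]), 'ft_force': array([-1.34140258, -0.66206899, -0.64079539]), 'wrist_torque': array([ 0.04472299, -0.00327166,  0.00719555]), 'grip_force': 0.0, 'finger_gap': 85.45008510225041}
```

View pics/scene0.png

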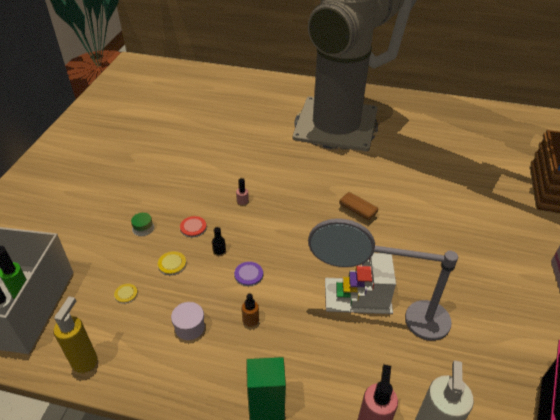

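View pics/top0.png

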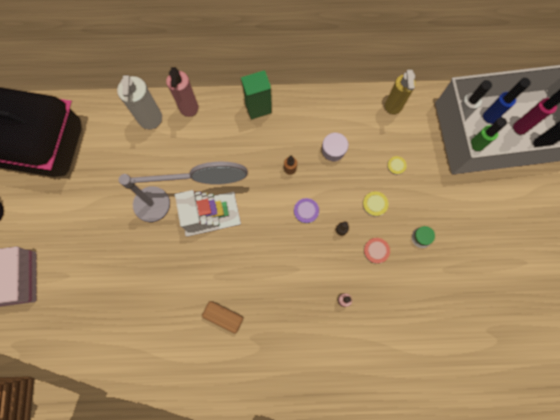

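The scene picture shows coral (193,226), lilac (249,273), large yellow (172,262), small yellow (125,293, a decoy), a green-capped tin (142,222, a bystander) and no green compact. The organiser is at about (360,285), with the mirror over it and the hinge at (449,262). In the top picture, coral is at (377,251), yellow at (376,204), small yellow at (397,165), lilac at (307,210), the green tin at (425,236), the organiser at (207,212) and the hinge at (125,181).

```bash
cat > h.py <<'E'
import numpy as np, cv2
from scipy.spatial.transform import Rotation as R
from bench import r, vision
F=np.diag([1.,-1,-1])
def snap(n,f=None):
    s=vision.snapshot(n); s["R"]=R.from_euler("xyz",s["attitude"],degrees=True).as_matrix()
    if f: cv2.imwrite(f"pics/{f}.png",s["img"])
    return s
def proj(s,p):
    q=(np.atleast_2d(p)-s["eye"])@s["R"]@F@s["mtx"].T
    return q[:,:2]/q[:,2:]
def ray(s,uv): return s["R"]@F@np.linalg.inv(s["mtx"])@[*uv,1.]
def onz(s,uv,z):
    d=ray(s,uv); return s["eye"]+d*(z-s["eye"][2])/d[2]
def tri(ss,uvs):
    A=np.zeros((3,3));b=np.zeros(3);
    for s,u in zip(ss,uvs):
        d=ray(s,u);d/=np.linalg.norm(d);P=np.eye(3)-np.outer(d,d);A+=P;b+=P@s["eye"]
    p=np.linalg.solve(A,b); return p,[np.linalg.norm(np.cross(p-s["eye"],ray(s,u)/np.linalg.norm(ray(s,u)))) for s,u in zip(ss,uvs)]
HUE={"coral":(0,8),"yellow":(24,34),"lilac":(118,145),"green":(50,80)}
def blobs(s,c,amin=60):
    h=cv2.cvtColor(s["img"],cv2.COLOR_BGR2HSV);H=h[...,0]
    m=(H>=HUE[c][0])&(H<=HUE[c][1])
    if c=="coral": m|=H>=174
    m&=(h[...,1]>110 if c!="lilac" else h[...,1]>60)&(h[...,2]>90)
    m=cv2.morphologyEx(m.astype(np.uint8),cv2.MORPH_CLOSE,np.ones((3,3)))
    out=[]
    for k in cv2.findContours(m,cv2.RETR_EXTERNAL,cv2.CHAIN_APPROX_NONE)[0]:
        if cv2.contourArea(k)>amin:
            M=cv2.moments(k); out.append((M["m10"]/M["m00"],M["m01"]/M["m00"],cv2.contourArea(k)))
    return out
E
python3 - <<'E'
from h import *
np.set_printoptions(precision=1,suppress=True)
S,T=snap("scene"),snap("top")
for c in HUE:
    print(c)
    for n,s in(("S",S),("T",T)):
        for b in blobs(s,c): print("  ",n,np.round(b,1),onz(s,b[:2],9)[:2])
a=cv2.resize(S["img"][205:345,300:470],None,fx=3.2,fy=3.2,interpolation=cv2.INTER_CUBIC)
b=cv2.resize(T["img"][150:250,110:260],None,fx=4.0,fy=4.0,interpolation=cv2.INTER_CUBIC)
cv2.imwrite("pics/orgS.png",a);cv2.imwrite("pics/orgT.png",b)
for h in((449,262),): pass
print("hinge",tri([S,T],[(449,258),(125,180)]), "foot",onz(S,(428,321),6),onz(T,(151,205),6))
E
```

```text
coral
   S [379.6 402.6 487.5] [827.9 209.9]
   S [363.9 273.1 194.5] [546.8 148.2]
   S [192.6 225.7 380.5] [ 502.5 -255.6]
   T [376.4 250.2 462.5] [ 498.  -255.7]
   T [203.5 207.  149. ] [616.2 157.6]
yellow
   S [125.2 292.3 183. ] [ 715.6 -323.4]
   S [169.9 262.8 342. ] [ 619.9 -264.2]
   T [375.3 203.2 433. ] [ 613.8 -262.1]
   T [396.5 164.8 222.5] [ 711.4 -323. ]
lilac
   S [352.9 278.6  67. ] [567.1 127.2]
   S [248.3 272.9 457. ] [605.7 -91.6]
   T [306.  210.1 400.5] [601.2 -91.9]
green
   S [265.2 372.  976.5] [819.3   1.5]
   S [339.5 289.5  63.5] [602.2 104.1]
   S [140.3 219.4 157. ] [ 512.8 -381.8]
   T [424.3 235.2 212.5] [ 531.  -373.7]
   T [487.3 135.2  75. ] [ 784.7 -561.3]
   T [255.3  83.  420.5] [947.5  26.4]
hinge (array([629.1, 285.7, 191.6]), [np.float64(1.2915324513552688), np.float64(1.2915324513552267)]) foot [634.5 286.6   6. ] [625.5 286.4   6. ]
```

View pics/orgS.png

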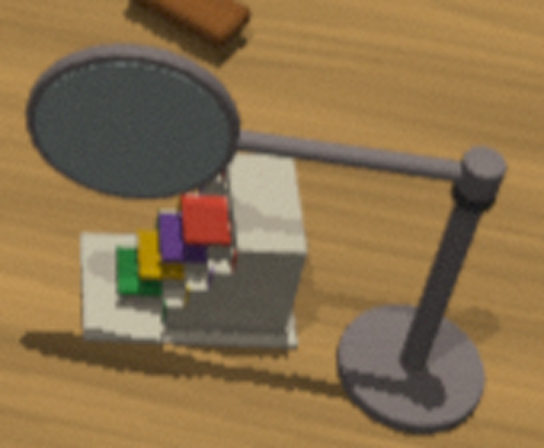

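View pics/orgT.png

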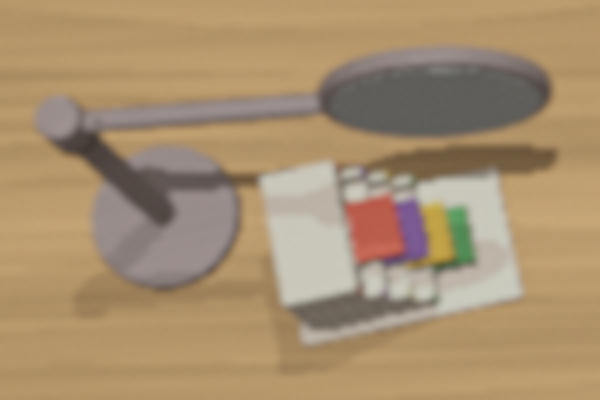

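The crops show the organiser foot corners, the roof and the coral tongue. In the top picture the roof corners are at (174,194), (193,190), (199,222) and (181,226), with the coral tongue at (197–211, 199–215). In the scene picture the tongue spans (357–372, 266–281). The organiser opens toward world -y. I'll fit its pose next.

```bash
cat > fit.py <<'E'
from h import *
from scipy.optimize import least_squares
np.set_printoptions(precision=1,suppress=True)
S,T=snap("scene"),snap("top")
# (local x [, relative to coral point flag], local y, z, pixel)
tq=lambda a,o,k:(np.array(a)/k+o)
FT=[(-83.5,-42,None,(497,170)),(-83.5,42,None,(522,296))]
Tt=[(2,-18,76,(347,207)),(-26,-18,76,(393,196)),(-26,18,76,(404,248)),(2,18,76,(360,262))]
Ts=[(-26,18,76,(183,196)),(2,18,76,(229,197)),(2,-18,76,(231,244)),(-26,-18,76,(182,242))]
# T: image down = -x world = local +y ; S: image down = +x world = local -y
Ft=[(-83.5,-42,4,(497,170)),(-83.5,42,4,(522,296)),(51.5,42,4,(303,335))]
Fs=[(-83.5,42,4,(82,234)),(-83.5,-42,4,(84,331)),(51.5,-42,4,(296,340))]
Rt=[(51.5,-38,94,(258,178)),(2,-38,94,(334,160)),(2,38,94,(356,290)),(51.5,38,94,(286,306))]
Rs=[(51.5,38,94,(295,157)),(51.5,-38,94,(305,248)),(2,-38,94,(233,236))]
def res(p,which):
    x,y,a,c,rb=p; o=[]
    for w,s,of,k,tg,ft,rf in(("S",S,(300,205),3.2,Ts,Fs,Rs),("T",T,(110,150),4.,Tt,Ft,Rt)):
        if w not in which: continue
        for pts,kind in((tg,0),(ft,1),(rf,2)):
            for X,Y,Z,px in pts:
                if kind==0: X+=c
                if kind==2: X=X+c if X==2 else rb
                q=[x+X*np.cos(a)-Y*np.sin(a),y+X*np.sin(a)+Y*np.cos(a),Z]
                o+=list(proj(s,q)[0]-(np.array(px)/k+of))
    return np.array(o)
for w in("S","T","ST"):
    f=least_squares(res,[580,140,1.5,15,50],args=(w,),loss="soft_l1")
    x,y,a,c,_=f.x; print(w,f.x.round(2),np.degrees(a).round(1),"rms px",np.sqrt((res(f.x,w)**2).mean()).round(2),"coralpt",x+c*np.cos(a),y+c*np.sin(a))
f=least_squares(res,[580,140,1.5,15,50],args=("ST",)); print(res(f.x,"ST").reshape(-1,2))
h=tri([S,T],[(449,258),(125,180)])[0]; m=tri([S,T],[(342,243),(219,173.5)])
print("hinge",h,"mirror",m, "tube S",onz(S,(385,251.5),190),onz(T,(165,178),190))
for n,u in dict(black=(343,232),pink=(344,303),drop=(290,170),jar=(335,150),salve=(424,239),brush=(222,318)).items(): print(n,onz(T,u,5))
E
python3 fit.py
```

```text
S [599.2 159.7   1.8  -0.5  42.4] 100.0 rms px 1.27 coralpt 599.2986889463646 159.1936555430416
T [596.2 157.5   1.8  -0.4  43.4] 101.1 rms px 0.77 coralpt 596.3193568352402 157.0264740396506
ST [597.  158.4   1.8  -0.6  43.3] 100.8 rms px 1.08 coralpt 597.0945959991825 157.86725244188756
[[-1.  -1.6]
 [-1.4 -1.4]
 [-0.6 -1.8]
 [ 0.3 -1.8]
 [-0.7 -1.7]
 [-0.7  0.8]
 [ 0.2  1. ]
 [-0.7 -1.5]
 [ 0.3  0.3]
 [ 0.9  3.1]
 [-0.7 -1.5]
 [-0.2 -1.3]
 [-0.1  0.6]
 [-1.3 -0.3]
 [-0.5 -0.8]
 [-0.1  0.2]
 [-0.4  2.2]
 [ 0.3 -0.9]
 [-0.5 -0.2]
 [-0.1 -0.6]
 [-1.2 -0.7]]
hinge [629.1 285.7 191.6] mirror (array([638.3,  96.9, 189.6]), [np.float64(1.179538801826287), np.float64(1.1795388018262478)]) tube S [640.1 174.8 190. ] [631.7 206.1 190. ]
black [ 545.2 -179.3    5. ]
pink [ 377.  -171.3    5. ]
drop [706.6 -56.5   5. ]
jar [ 756.8 -172.     5. ]
salve [ 522.5 -373.4    5. ]
brush [351.2 112.3   5. ]
```

step_arm(
  targets=[
    [[0,0,35,0,0,0],[30,-20,69,0,0,-0.1],[65,-46,69,0,0,-0.2],[100,-70,69,0,0,-0.3],[134,-94,69,0,0,-0.4],[168,-118,69,0,0,-0.5],[202,-142,69,0,0,-0.6],[236,-166,69,0,0,-0.7],[270,-190,69,0,0,-0.8],[304,-214,69,0,0,-0.9],[338,-238,69,0,0,-1.0],[372,-262,69,0,0,-1.13]],
  ],
  fingers=1,
  newtons=50,
)

```text
time: 1.3
tool_pos: [516.1, 322.3, 300.0]
tcp_rot: [180.0, -0.0, 100.8]
ft_force: [-0.3, 0.3, -0.0]
finger_gap: -0.0
grip_force: 0.0
```

step_arm(
  targets=[
    [[34,-24,0,0,0,0],[68,-48,0,0,0,0],[102,-72,0,0,0,0],[136,-96,0,0,0,0],[151,-106,0,0,0,0],[151,-106,-30,0,0,0],[151,-106,-60,0,0,0],[151,-106,-90,0,0,0],[151,-106,-108,0,0,0],[151,-106,-108,0,0,0],[151,-106,-108,0,0,0]],
  ],
)

```text
time: 2.22
tool_pos: [664.7, 217.6, 190.5]
tcp_rot: [-179.8, 0.0, 101.1]
ft_force: [-0.2, 0.8, 1.0]
finger_gap: 0.2
grip_force: 0.0
```

Run:
```python
from h import *
S,T=snap("scene"),snap("top"); s=r.sense();print(s["time"],s["tool_pos"],s["tcp_rot"],s["ft_force"],s["finger_gap"])
p=s["tool_pos"]; q=p-[0,0,22]
for n,c in(("S",S),("T",T)): print(n,proj(c,[p,q]))
a=cv2.resize(S["img"][120:320,300:500],None,fx=2,fy=2);b=cv2.resize(T["img"][100:300,70:270],None,fx=2,fy=2)
cv2.imwrite("pics/push0.png",np.hstack([a,b]))
```

```text
2.3167 [666.67849659 218.18380494 194.29917367] [ 1.79829238e+02 -9.08922521e-03  1.01119734e+02] [0.49459932 0.18685143 0.53140967] 0.015756270607807286
S [[409.46730618 265.88456228]
 [407.1513173  273.99906388]]
T [[159.15023229 161.30438262]
 [161.92225047 164.98009406]]
```

View pics/push0.png

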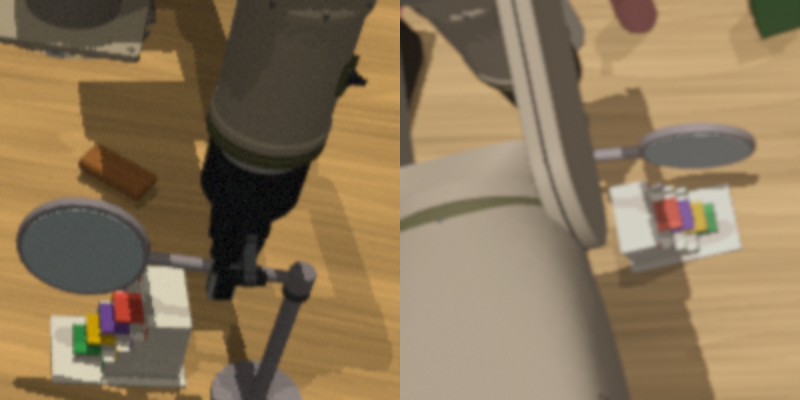

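The fingers are on the far (+x) side of the tube, with the tips near scene pixel (411,268). Next I'll push along an arc about the hinge.

```bash
python3 -c "
import numpy as np
c=(672.5,213.1)
for k in range(-1,13):
    d=np.radians(-87.2-k*86/12); x=629+75*np.cos(d)-19*np.sin(d);y=286+75*np.sin(d)+19*np.cos(d)
    print(k,round(x-c[0]),round(y-c[1]))"
```

```text
-1 -12 2
0 -21 -1
1 -30 -3
2 -40 -4
3 -50 -4
4 -59 -3
5 -68 0
6 -77 3
7 -86 8
8 -94 14
9 -101 21
10 -107 28
11 -112 36
12 -116 45
```

step_arm(
  targets=[
    [[-12,2,0,0,0,0],[-21,-1,0,0,0,0],[-26,-2,0,0,0,0],[-30,-3,0,0,0,0],[-35,-4,0,0,0,0],[-40,-4,0,0,0,0],[-45,-4,0,0,0,0],[-50,-4,0,0,0,0],[-55,-4,0,0,0,0],[-59,-3,0,0,0,0],[-64,-1,0,0,0,0],[-68,0,0,0,0,0]],
  ],
)

```text
time: 3.32
tool_pos: [599.6, 218.4, 195.4]
tcp_rot: [179.6, -0.0, 101.1]
ft_force: [3.3, 1.2, 7.6]
finger_gap: 0.1
grip_force: 3.9
```

step_arm(
  targets=[
    [[-5,1,0,0,0,0],[-9,3,0,0,0,0],[-14,5,0,0,0,0],[-18,8,0,0,0,0],[-22,11,0,0,0,0],[-26,14,0,0,0,0],[-30,17,0,0,0,0],[-33,21,0,0,0,0],[-39,28,0,0,0,0],[-42,32,0,0,0,0],[-44,36,0,0,0,0],[-44,36,0,0,0,0]],
  ],
)

```text
time: 4.32
tool_pos: [555.4, 255.2, 195.4]
tcp_rot: [179.6, -0.1, 101.1]
ft_force: [0.9, 1.5, 8.7]
finger_gap: -0.1
grip_force: 4.4
```

step_arm(
  targets=[
    [[-2,4,0,0,0,0],[-3,7,0,0,0,0],[-4,9,0,0,0,0],[-4,11,0,0,0,0],[-4,11,0,0,0,0],[-4,11,0,0,0,0]],
  ],
)

```text
time: 4.82
tool_pos: [551.7, 264.6, 195.4]
tcp_rot: [179.7, 0.0, 101.1]
ft_force: [0.2, -2.9, 9.9]
finger_gap: -0.1
grip_force: 5.2
```

Run:
```python
from h import *
S,T=snap("scene"),snap("top"); s=r.sense();print(s["time"],s["tool_pos"],s["tcp_rot"],s["ft_force"],s["finger_gap"])
a=cv2.resize(S["img"][120:320,230:500],None,fx=1.5,fy=1.5);b=cv2.resize(T["img"][120:320,20:270],None,fx=1.5,fy=1.5)
cv2.imwrite("pics/push1.png",np.hstack([a,b]))
```

```text
4.9167 [551.61371848 264.62051706 195.31901185] [1.79697117e+02 2.71177355e-02 1.01084324e+02] [ 0.79576933 -3.79673308  9.63196009] 0.09073557414308081
```

View pics/push1.png

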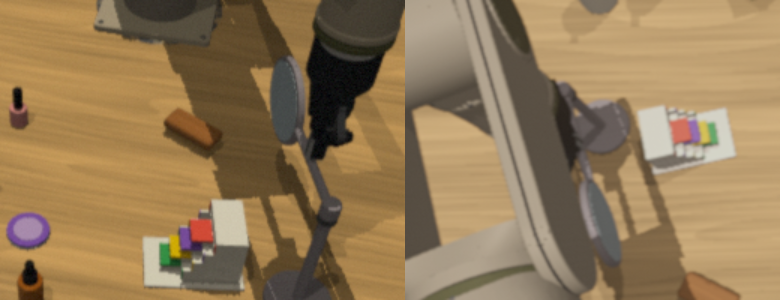

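Run:
```python
from h import *
np.set_printoptions(precision=1,suppress=True)
S,T=snap("scene"),snap("top")
h=np.array([629,286,190.])
for s,u,v in((S,(449.5,258),(422,187)),(T,(125,180),(150,266.5))):
    a,b=onz(s,u,190),onz(s,v,190); d=b-a; print(a,b,np.linalg.norm(d),np.degrees(np.arctan2(d[1],d[0])))
print(r.sense()["joint_efforts"],r.sense()["joint_pos"])
```

```text
[628.  285.6 190. ] [450.3 230.7 190. ] 186.01003725719647 -162.82587093639629
[629.7 287.7 190. ] [451.  229.4 190. ] 187.98160486621154 -161.9344303971192
[  1.9 -52.6 -44.3   1.2  -0.3   0. ] [20.9 10.  86.2 -0.1 83.5  9.8]
```

Run:
```python
from h import *
np.set_printoptions(precision=1,suppress=True)
S=snap("scene"); s=r.sense(); p=s["tool_pos"]
R0=R.from_euler("xyz",s["tcp_rot"],degrees=True).as_matrix()
pts=[p,p+R0@[0,0,22],p+R0@[11,0,22],p+R0@[-11,0,22],[551.6,261.4,190]]
u=(proj(S,pts)-[390,140])*4; print(u)
im=cv2.resize(S["img"][140:290,390:540],None,fx=4,fy=4,interpolation=cv2.INTER_CUBIC)
for a in u: cv2.circle(im,tuple(int(v) for v in a),3,(0,0,255),-1)
cv2.imwrite("pics/push2.png",im)
```

```text
[[195.3 333.4]
 [184.9 366.4]
 [208.5 367.2]
 [161.3 365.5]
 [185.7 340.2]]
```

View pics/push2.png

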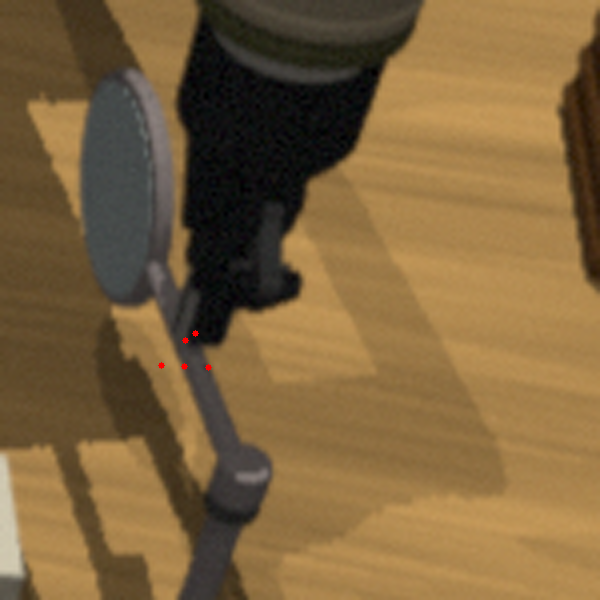

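The fingertips look like they are riding on top of the tube: force z is +9 N, the TCP is over the tube axis, and the tip end is near pixel (441,225). The arm is at about 1.31 rad. I'll lift off, go in deeper on the trailing side and finish the push.

step_arm(
  targets=[
    [[0,0,30,0,0,0],[0,0,40,0,0,0],[13,-16,40,0,0,0],[26,-36,40,0,0,0],[26,-36,20,0,0,0],[26,-36,-10,0,0,0],[26,-36,-22,0,0,0],[26,-36,-22,0,0,0],[26,-36,-22,0,0,0]],
  ],
)

```text
time: 5.82
tool_pos: [575.1, 228.9, 169.6]
tcp_rot: [-179.9, 0.0, 101.1]
ft_force: [0.1, -0.6, 0.2]
finger_gap: -0.3
grip_force: 0.0
```

step_arm(
  targets=[
    [[-2,6,0,0,0,0],[-4,12,0,0,0,0],[-6,18,0,0,0,0],[-7,23,0,0,0,0],[-8,28,0,0,0,0],[-8,32,0,0,0,0],[-8,32,0,0,0,0],[-8,32,0,0,0,0]],
  ],
)

```text
time: 6.48
tool_pos: [569.9, 250.4, 171.6]
tcp_rot: [-179.9, 1.0, 100.8]
ft_force: [-0.5, -50.5, 13.6]
finger_gap: 0.1
grip_force: 23.7
```

step_arm(
  targets=[
    [[2,-12,0,0,0,0],[2,-12,0,0,0,0]],
  ],
)

```text
time: 6.65
tool_pos: [570.7, 247.0, 171.1]
tcp_rot: [179.9, 0.1, 101.0]
ft_force: [0.2, -0.1, 0.0]
finger_gap: -0.2
grip_force: 0.0
```

Run:
```python
from h import *
np.set_printoptions(precision=1,suppress=True)
S=snap("scene"); T=snap("top");s=r.sense(); p=s["tool_pos"];print(p,s["ft_force"])
cv2.imwrite("pics/push3.png",np.hstack([cv2.resize(S["img"][140:290,390:540],None,fx=2.66,fy=2.66,interpolation=cv2.INTER_CUBIC),cv2.resize(T["img"][150:300,90:240],None,fx=2.66,fy=2.66,interpolation=cv2.INTER_CUBIC)]))
```

```text
[570.  249.2 170.7] [ 1.4 -2.9  1.2]
```

View pics/push3.png

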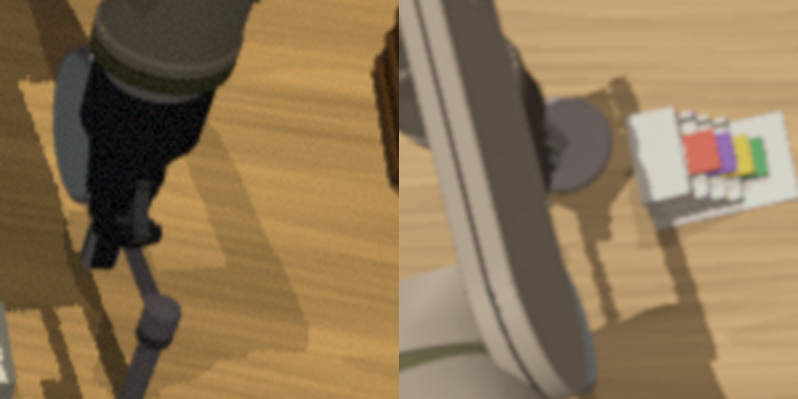

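step_arm(
  targets=[
    [[0,-20,0,0,0,0],[-15,-28,0,0,0,0],[-28,-28,0,0,0,0],[-28,-22,0,0,0,0],[-28,-16,0,0,0,0],[-28,-12,0,0,0,0],[-28,-9,0,0,0,0],[-28,-6,0,0,0,0],[-28,-3,0,0,0,0],[-28,-3,0,0,0,0]],
  ],
)

```text
time: 7.58
tool_pos: [542.0, 241.0, 170.1]
tcp_rot: [-179.8, 0.5, 101.0]
ft_force: [-6.0, -26.7, 10.4]
finger_gap: 0.2
grip_force: 12.2
```

Run:
```python
from h import *
np.set_printoptions(precision=1,suppress=True)
S=snap("scene"); s=r.sense();print(s["tool_pos"],s["ft_force"])
print(proj(S,[[x,250,205] for x in (570,590,610,629)]))
```

```text
[542.  241.  170.1] [ -5.8 -26.3  10.5]
[[431.6 225.3]
 [431.2 233.1]
 [430.8 241.1]
 [430.5 249. ]]
```

The arm stops firmly at the same line from two contact points, at about -162°, so it is at its outer stop. Next is the yellow compact.

step_arm(
  targets=[
    [[0,-20,0,0,0,0],[0,-45,15,0,0,0],[0,-80,25,0,0,0],[6,-120,25,0,0,0],[12,-160,25,0,0,0],[18,-200,25,0,0,0],[25,-240,25,0,0,0],[32,-280,25,0,0,0],[39,-320,25,0,0,0],[46,-360,15,0,0,0],[53,-400,0,0,0,0],[60,-440,0,0,0,0]],
  ],
  fingers=-0.7,
)

```text
time: 8.63
tool_pos: [601.2, -194.5, 166.9]
tcp_rot: [-179.8, -0.1, 101.2]
ft_force: [-0.0, 1.3, -1.1]
finger_gap: 72.8
grip_force: 0.0
```

step_arm(
  targets=[
    [[10,-30,0,0,0,0],[15,-60,0,0,0,0],[15,-62,0,0,0,0],[15,-62,0,0,0,0],[15,-62,0,0,0,0]],
  ],
)

```text
time: 9.05
tool_pos: [617.0, -255.1, 169.4]
tcp_rot: [-180.0, -0.0, 101.1]
ft_force: [0.7, 0.2, -0.0]
finger_gap: 72.5
grip_force: 0.0
```

Run:
```python
from h import *
np.set_printoptions(precision=1,suppress=True)
S,T=snap("scene"),snap("top"); s=r.sense();p=s["tool_pos"];print(s["time"],p,s["tcp_rot"],s["ft_force"],s["finger_gap"])
for c in("yellow","coral","lilac"):
    for n,q in(("S",S),("T",T)):
        print(c,n,[onz(q,b[:2],9)[:2] for b in blobs(q,c)])
x0,y0=(int(v) for v in proj(S,p)[0])
im=S["img"][y0-60:y0+80,x0-90:x0+90]; k=4
im=cv2.resize(im,None,fx=k,fy=k,interpolation=cv2.INTER_CUBIC)
for q in (p,p-[0,0,22]): 
    u=(proj(S,q)[0]-[x0-90,y0-60])*k; cv2.circle(im,(int(u[0]),int(u[1])),3,(0,0,255),-1)
for a in(35,-35):
    for z in (0,22):
        u=(proj(S,p+np.array([.982*a,.187*a,-z]))[0]-[x0-90,y0-60])*k; cv2.circle(im,(int(u[0]),int(u[1])),3,(255,0,255),-1)
cv2.imwrite("pics/pickY.png",im)
```

```text
9.15 [ 616.9 -254.1  169.8] [-180.    -0.   101.2] [-0.1  0.6  0.8] 72.56547209526703
yellow S [array([ 715.3, -322.4]), array([586.5, 115.6]), array([ 610.2, -279.9])]
yellow T []
coral S [array([835.6, 205.4]), array([547.6, 148.4]), array([ 502.4, -255.7])]
coral T [array([616.1, 157.5])]
lilac S [array([567.2, 128. ]), array([606.8, -90. ])]
lilac T [array([601.1, -91.8])]
```

View pics/pickY.png

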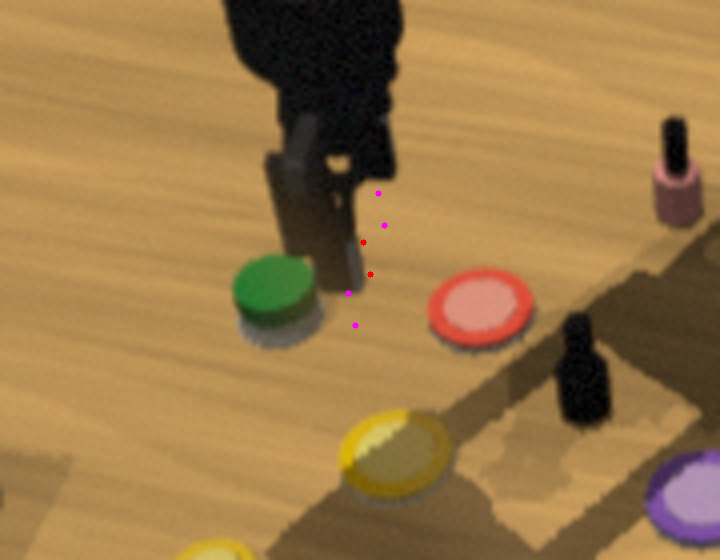

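The crop shows the green-capped tin (275,300), which is only a bystander, and the large yellow compact at crop (395,455). The gripper is above, and its near fingertip is around (335,288). I'll descend to a safe height and check alignment there.

step_arm(
  targets=[
    [[0,-9,-35,0,0,0],[0,-9,-70,0,0,0],[0,-9,-105,0,0,0],[0,-9,-130,0,0,0],[0,-9,-130,0,0,0],[0,-9,-130,0,0,0],[0,-9,-130,0,0,0]],
  ],
)

```text
time: 9.73
tool_pos: [618.1, -264.3, 42.3]
tcp_rot: [179.9, 0.1, 101.2]
ft_force: [0.8, -0.4, 0.5]
finger_gap: 72.6
grip_force: 0.0
```

```bash
cat > look.py <<'E'
import sys
from h import *
np.set_printoptions(precision=1,suppress=True)
S=snap("scene"); s=r.sense();p=s["tool_pos"];print(s["time"],p,s["tcp_rot"],s["ft_force"],s["finger_gap"])
psi=np.radians(s["tcp_rot"][2]);k=4
x0,y0=(int(v) for v in proj(S,p)[0]); o=np.array([max(0,x0-75),max(0,y0-75)])
im=cv2.resize(S["img"][o[1]:y0+65,o[0]:x0+75],None,fx=k,fy=k,interpolation=cv2.INTER_CUBIC)
h=s["finger_gap"]/2
for a in(h,-h):
    for z in (0,22):
      for b in (-11,11):
        u=(proj(S,p+np.array([np.sin(psi)*a+np.cos(psi)*b,-np.cos(psi)*a+np.sin(psi)*b,-z]))[0]-o)*k; cv2.circle(im,(int(u[0]),int(u[1])),3,(255,0,255) if z else (0,0,255),-1)
cv2.imwrite(f"pics/{sys.argv[1]}.png",im)
E
python3 look.py pickY2
```

```text
9.7833 [ 618.7 -264.9   43.3] [179.8   0.2 101.2] [ 0.9  0.4 -0.2] 72.72407735272625
```

View pics/pickY2.png

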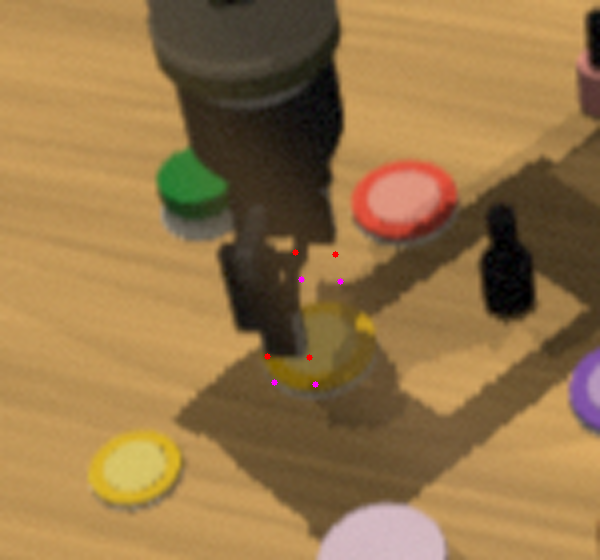

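The near fingertip (285,355) sits at about TCP height and the fingers straddle the yellow compact (320,345). I'll lower until touch.

step_arm(
  targets=[
    [[0,0,-14,0,0,0],[0,0,-27,0,0,0],[0,0,-27,0,0,0],[0,0,-27,0,0,0]],
  ],
)

```text
time: 10.12
tool_pos: [615.3, -263.9, 11.2]
tcp_rot: [-179.9, -0.1, 101.1]
ft_force: [-0.1, 0.2, -0.3]
finger_gap: 72.8
grip_force: 0.0
```

step_arm(
  targets=[
    [[0,0,-2,0,0,0],[0,0,-4,0,0,0],[0,0,-5,0,0,0],[0,0,-5,0,0,0]],
  ],
)

```text
time: 10.45
tool_pos: [616.6, -264.6, 7.8]
tcp_rot: [-180.0, -0.0, 101.1]
ft_force: [-0.2, 0.0, 0.7]
finger_gap: 72.5
grip_force: 0.0
```

step_arm(
  targets=[
    [[0,0,-2,0,0,0],[0,0,-4,0,0,0],[0,0,-4,0,0,0],[0,0,-4,0,0,0]],
  ],
)

```text
time: 10.78
tool_pos: [616.4, -264.4, 3.6]
tcp_rot: [-180.0, -0.0, 101.1]
ft_force: [-1.4, 0.4, -0.3]
finger_gap: 72.8
grip_force: 0.0
```

step_arm(
  targets=[
    [[0,0,-2,0,0,0],[0,0,-3,0,0,0],[0,0,-3,0,0,0]],
  ],
)

```text
time: 11.03
tool_pos: [616.4, -264.4, 0.5]
tcp_rot: [-180.0, -0.0, 101.1]
ft_force: [-0.6, -0.5, -0.0]
finger_gap: 72.6
grip_force: 0.0
```

step_arm(
  targets=[
    [[0,0,0,0,0,0],[0,0,0,0,0,0],[0,0,0,0,0,0],[0,0,0,0,0,0]],
  ],
  fingers=1,
  newtons=40,
)

```text
time: 11.37
tool_pos: [617.0, -264.7, 1.6]
tcp_rot: [180.0, 0.0, 101.1]
ft_force: [-1.0, 1.5, 5.0]
finger_gap: 58.6
grip_force: 42.2
```

step_arm(
  targets=[
    [[0,0,15,0,0,0],[0,0,40,0,0,0],[0,0,75,0,0,0],[0,0,110,0,0,0],[0,0,110,0,0,0],[0,0,110,0,0,0]],
  ],
)

```text
time: 11.87
tool_pos: [618.9, -265.7, 115.7]
tcp_rot: [179.7, 0.3, 101.1]
ft_force: [-0.2, 0.4, -1.7]
finger_gap: 58.8
grip_force: 42.9
```

```bash
python3 look.py liftY
```

```text
11.9167 [ 617.3 -264.9  112.8] [179.9   0.1 101.1] [-0.6 -0.  -2.6] 58.85514619736936
```

View pics/liftY.png

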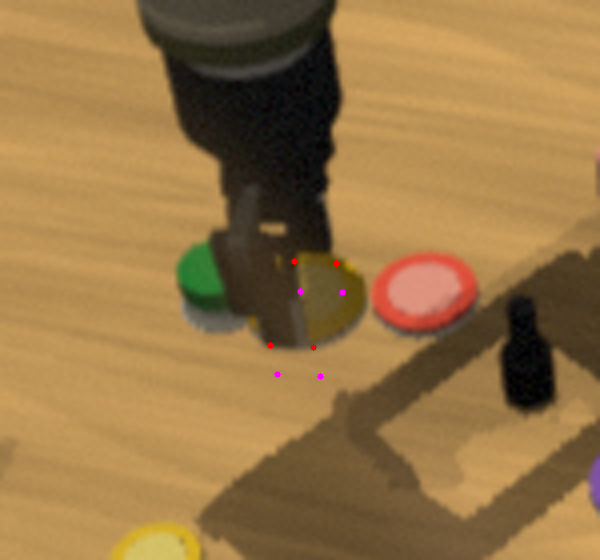

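The yellow compact is held level, with its centre at crop (307,298) matching the TCP dots. Next I carry it to the front of the yellow slot.

step_arm(
  targets=[
    [[0,30,0,0,0,0],[0,65,0,0,0,0],[0,100,0,0,0,0],[0,135,0,0,0,0],[0,170,0,0,0,0],[1,205,0,0,0,0],[1,240,0,0,0,0],[1,275,0,0,0,0],[1,300,0,0,0,0],[1,315,0,0,0,0],[1,315,0,0,0,0],[1,315,0,0,0,0]],
  ],
)

```text
time: 12.92
tool_pos: [616.7, 50.6, 109.6]
tcp_rot: [-179.9, 0.0, 101.2]
ft_force: [-0.3, -0.7, -0.8]
finger_gap: 58.7
grip_force: 43.0
```

step_arm(
  targets=[
    [[0,0,-25,0,0,0],[0,0,-50,0,0,0],[0,0,-67,0,0,0],[0,0,-67,0,0,0],[0,0,-67,0,0,0],[0,0,-67,0,0,0]],
  ],
)

```text
time: 13.42
tool_pos: [618.3, 49.3, 44.9]
tcp_rot: [179.9, 0.0, 101.0]
ft_force: [0.5, 0.8, 0.2]
finger_gap: 58.5
grip_force: 43.2
```

```bash
cat > pt.py <<'E'
import sys
from h import *
np.set_printoptions(precision=1,suppress=True)
f=sys.argv[1]; S,T=snap("scene"),snap("top"); s=r.sense(); print(s["time"],s["tool_pos"],s["tcp_rot"],s["ft_force"],s["finger_gap"],s["grip_force"])
cv2.imwrite(f"pics/{f}.png",np.hstack([cv2.resize(i["img"][a:a+130,b:b+100],None,fx=4,fy=4,interpolation=cv2.INTER_CUBIC) for i,a,b in((S,220,300),(T,150,170))]))
E
python3 pt.py inY
```

```text
13.5167 [619.1  49.9  45.9] [179.8   0.  101.1] [ 0.1  0.2 -0.2] 58.885218659836156 43.1557434797287
```

View pics/inY.png

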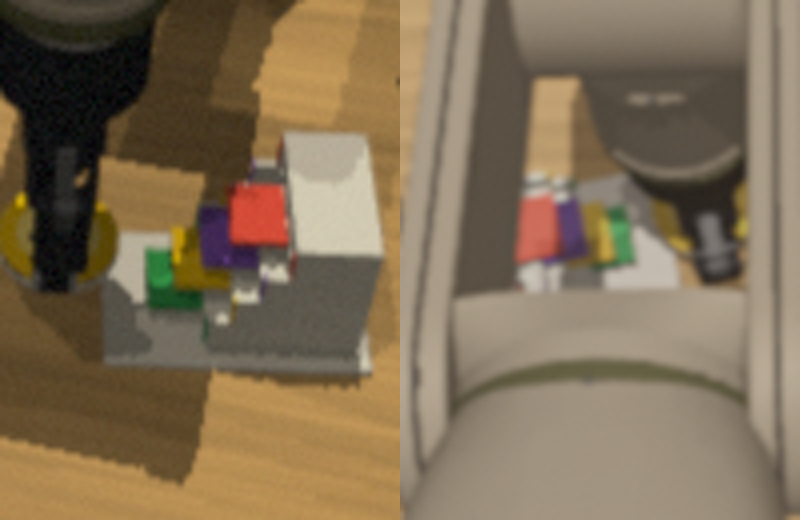

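The compact, at crop (58,235), is level with the yellow tongue, whose front edge runs (175,228)–(178,288). I'll check my slot estimate against these corners.

Run:
```python
from h import *
np.set_printoptions(precision=1,suppress=True)
S=snap("scene");T=snap("top")
a=np.radians(100.7);u=np.array([np.cos(a),np.sin(a)]);v=np.array([-u[1],u[0]]);c=np.array([597.5,158.])
for nm,z,k in(("green",22,-36),("yellow",40,-24),("coral",76,0)):
    P=[[*(c+u*(k+x)+v*y),z] for x,y in((-26,18),(2,18),(2,-18),(-26,-18))]
    print(nm,"S",((proj(S,P)-[300,220])*4).ravel(),"T",((proj(T,P)-[170,150])*4+[400,0]).ravel())
```

```text
green S [143.5 242.2 197.6 244.7 200.8 301.1 145.5 298.6] T [636.5 259.5 590.5 269.2 579.7 212.5 625.4 202.9]
yellow S [169.9 221.5 224.6 223.9 228.6 280.6 172.5 278. ] T [613.  256.6 566.2 266.5 555.4 208.7 601.9 199. ]
coral S [224.6 178.5 280.7 180.9 286.2 237.9 228.7 235.4] T [563.6 250.4 515.  260.6 504.2 200.9 552.5 190.8]
```

step_arm(
  targets=[
    [[-1,8,0,0,0,0],[-3,16,0,0,0,0],[-4,24,0,0,0,0],[-6,32,0,0,0,0],[-7,40,0,0,0,0],[-8,46,0,0,0,0],[-10,52,0,0,0,0],[-11,58,0,0,0,0],[-12,64,0,0,0,0],[-12,66,0,0,0,0],[-12,66,0,0,0,0]],
  ],
)

```text
time: 14.53
tool_pos: [605.5, 117.1, 43.9]
tcp_rot: [180.0, -0.0, 101.2]
ft_force: [0.6, -0.3, -0.3]
finger_gap: 58.8
grip_force: 43.2
```

step_arm(
  targets=[
    [[-1,5,0,0,0,0],[-1,5,-1,0,0,0],[-1,5,-2,0,0,0],[-1,5,-2,0,0,0]],
  ],
)

```text
time: 14.87
tool_pos: [604.6, 121.3, 41.7]
tcp_rot: [-180.0, 0.0, 101.1]
ft_force: [0.3, -0.2, -1.0]
finger_gap: 58.7
grip_force: 43.3
```

step_arm(
  targets=[
    [[0,0,-1,0,0,0],[0,0,-1,0,0,0],[0,0,-1,0,0,0]],
  ],
  fingers=-0.75,
)

```text
time: 15.12
tool_pos: [604.6, 121.3, 40.9]
tcp_rot: [-180.0, 0.0, 101.1]
ft_force: [0.8, 0.0, -0.1]
finger_gap: 75.0
grip_force: 0.0
```

step_arm(
  targets=[
    [[2,-10,0,0,0,0],[4,-20,0,0,0,0],[8,-40,1,0,0,0],[11,-60,3,0,0,0],[12,-66,3,0,0,0],[12,-66,3,0,0,0]],
  ],
)

```text
time: 15.62
tool_pos: [617.2, 53.0, 44.2]
tcp_rot: [180.0, 0.0, 101.0]
ft_force: [-0.4, -0.2, 0.7]
finger_gap: 74.7
grip_force: 0.0
```

step_arm(
  targets=[
    [[0,0,0,0,0,0],[0,0,0,0,0,0],[0,0,0,0,0,0],[0,0,0,0,0,0],[0,0,0,0,0,0],[0,0,0,0,0,0]],
  ],
  fingers=1,
)

```text
time: 16.12
tool_pos: [616.5, 56.0, 43.9]
tcp_rot: [-180.0, -0.0, 101.2]
ft_force: [-0.3, -0.0, -0.9]
finger_gap: 1.5
grip_force: 0.0
```

```bash
python3 pt.py relY
```

```text
16.2167 [616.6  55.8  43.9] [180.   -0.  101.1] [-0.9 -0.2  0.2] -0.14226093505099385 0.0
```

View pics/relY.png

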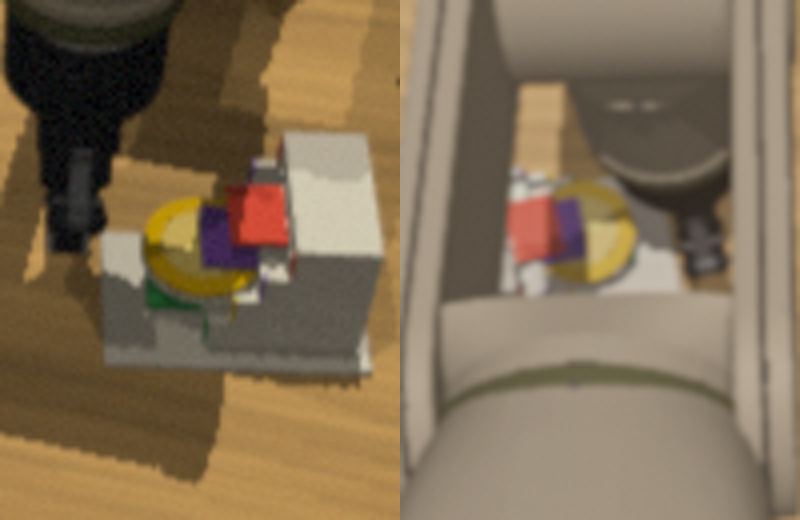

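The compact is resting on the yellow tongue (S crop (195,245)), about 13 mm short of home. Now I push it home from behind and watch the force.

step_arm(
  targets=[
    [[0,0,-2,0,0,0],[-2,10,-2,0,0,0],[-4,20,-2,0,0,0],[-5,26,-2,0,0,0],[-6,30,-2,0,0,0],[-6,30,-2,0,0,0]],
  ],
)

```text
time: 16.72
tool_pos: [610.3, 86.9, 41.9]
tcp_rot: [-180.0, -0.0, 101.2]
ft_force: [0.2, -0.2, -0.7]
finger_gap: -0.0
grip_force: 0.0
```

step_arm(
  targets=[
    [[0,2,0,0,0,0],[-1,4,0,0,0,0],[-1,5,0,0,0,0],[-1,5,0,0,0,0]],
  ],
)

```text
time: 17.05
tool_pos: [609.6, 90.5, 42.0]
tcp_rot: [180.0, 0.0, 101.1]
ft_force: [0.7, 0.0, -0.7]
finger_gap: -0.2
grip_force: 0.0
```

step_arm(
  targets=[
    [[0,1,0,0,0,0],[0,2,0,0,0,0],[0,3,0,0,0,0],[0,3,0,0,0,0]],
  ],
)

```text
time: 17.38
tool_pos: [609.6, 93.6, 41.9]
tcp_rot: [180.0, -0.0, 101.1]
ft_force: [0.7, -0.9, -0.5]
finger_gap: -0.2
grip_force: 0.1
```

step_arm(
  targets=[
    [[0,1,0,0,0,0],[0,2,0,0,0,0],[0,2,0,0,0,0]],
  ],
)

```text
time: 17.63
tool_pos: [610.0, 94.3, 42.0]
tcp_rot: [180.0, 0.1, 101.1]
ft_force: [1.3, -5.6, -0.4]
finger_gap: -0.3
grip_force: 3.1
```

step_arm(
  targets=[
    [[0,1,0,0,0,0],[0,1,0,0,0,0],[0,1,0,0,0,0]],
  ],
)

```text
time: 17.88
tool_pos: [610.2, 94.5, 42.1]
tcp_rot: [180.0, 0.2, 101.1]
ft_force: [2.5, -9.9, 0.5]
finger_gap: 0.1
grip_force: 4.7
```

step_arm(
  targets=[
    [[1,-10,0,0,0,0],[3,-30,0,0,0,0],[3,-60,40,0,0,0],[3,-90,70,0,0,0],[1,-125,70,0,0,0],[-2,-160,70,0,0,0],[-5,-185,70,0,0,0],[-5,-185,70,0,0,0],[-5,-185,70,0,0,0],[-5,-185,70,0,0,0],[-5,-185,70,0,0,0]],
  ],
  fingers=-0.7,
)

```text
time: 18.8
tool_pos: [604.5, -87.4, 111.6]
tcp_rot: [-180.0, -0.0, 101.2]
ft_force: [0.2, -0.0, -0.5]
finger_gap: 72.4
grip_force: 0.0
```

```bash
cat > chk.py <<'E'
from h import *
np.set_printoptions(precision=1,suppress=True)
S,T=snap("scene"),snap("top"); s=r.sense(); print(s["time"],s["tool_pos"],s["ft_force"],s["finger_gap"])
for c in("yellow","coral","lilac"):
    for n,q in(("S",S),("T",T)):
        print(c,n,[(np.round(b,1),onz(q,b[:2],9)[:2]) for b in blobs(q,c,40)])
E
python3 chk.py
```

```text
18.9 [604.6 -87.2 111.7] [-0.8  0.5 -0.9] 72.59492630049253
yellow S [(array([124.8, 292.5, 161.5]), array([ 716.3, -324.1])), (array([349.2, 284.7, 148. ]), array([585.2, 122. ]))]
yellow T [(array([217.1, 210.3, 101. ]), array([606.7, 124.4])), (array([396.6, 164.8, 225.5]), array([ 711.5, -323. ]))]
coral S [(array([376.6, 406.1, 728.5]), array([835.4, 205.4])), (array([363.9, 273.5, 199. ]), array([547.7, 148.4])), (array([192.7, 225.7, 380.5]), array([ 502.3, -255.6]))]
coral T [(array([376.4, 250.1, 461.5]), array([ 498.2, -255.7])), (array([203.5, 207. , 142. ]), array([616.1, 157.6]))]
lilac S [(array([353.3, 278.8,  73.5]), array([567.6, 128.2])), (array([248.4, 271.5, 290.5]), array([602.1, -92.6]))]
lilac T [(array([299.6, 212.7,  71. ]), array([595.2, -75.9]))]
```

step_arm(
  targets=[
    [[-1,-4,-35,0,0,0],[-1,-4,-70,0,0,0],[-1,-4,-95,0,0,0],[-1,-4,-105,0,0,0],[-1,-4,-108,0,0,0],[-1,-4,-108,0,0,0],[-1,-4,-108,0,0,0]],
  ],
)

```text
time: 19.48
tool_pos: [605.1, -92.5, 5.8]
tcp_rot: [179.9, 0.1, 101.1]
ft_force: [0.1, 0.7, 0.0]
finger_gap: 72.8
grip_force: 0.0
```

step_arm(
  targets=[
    [[0,0,-1,0,0,0],[0,0,-2.5,0,0,0],[0,0,-2.5,0,0,0]],
  ],
)

```text
time: 19.73
tool_pos: [604.5, -92.7, 2.6]
tcp_rot: [179.9, 0.0, 101.1]
ft_force: [-0.4, 0.7, -0.1]
finger_gap: 72.1
grip_force: 0.0
```

step_arm(
  targets=[
    [[0,0,-1.5,0,0,0],[0,0,-1.5,0,0,0],[0,0,-1.5,0,0,0]],
  ],
)

```text
time: 19.98
tool_pos: [603.5, -92.6, -0.1]
tcp_rot: [-180.0, -0.0, 101.1]
ft_force: [-0.1, 0.4, 0.1]
finger_gap: 72.8
grip_force: 0.0
```

step_arm(
  targets=[
    [[0,0,0,0,0,0],[0,0,0,0,0,0],[0,0,0,0,0,0],[0,0,0,0,0,0]],
  ],
  fingers=1,
)

```text
time: 20.32
tool_pos: [604.0, -92.6, 0.6]
tcp_rot: [180.0, 0.0, 101.1]
ft_force: [-2.0, 0.9, 5.3]
finger_gap: 59.2
grip_force: 42.0
```

step_arm(
  targets=[
    [[0,0,15,0,0,0],[0,0,45,0,0,0],[0,0,80,0,0,0],[0,0,115,0,0,0],[0,0,115,0,0,0],[0,0,115,0,0,0],[0,0,115,0,0,0]],
  ],
)

```text
time: 20.9
tool_pos: [603.4, -92.5, 114.5]
tcp_rot: [-180.0, -0.0, 101.1]
ft_force: [-0.2, -0.0, -1.8]
finger_gap: 59.2
grip_force: 43.3
```

step_arm(
  targets=[
    [[3,30,0,0,0,0],[6,65,0,0,0,0],[9,100,0,0,0,0],[12,130,0,0,0,0],[13,150,0,0,0,0],[13,156,0,0,0,0],[13,156,-20,0,0,0],[13,156,-40,0,0,0],[13,156,-54,0,0,0],[13,156,-54,0,0,0],[13,156,-54,0,0,0],[13,156,-54,0,0,0]],
  ],
)

```text
time: 21.9
tool_pos: [616.8, 63.0, 61.2]
tcp_rot: [-180.0, 0.0, 101.1]
ft_force: [0.8, 0.1, -0.5]
finger_gap: 59.1
grip_force: 43.3
```

Run:
```python
from h import *
np.set_printoptions(precision=1,suppress=True)
S=snap("scene");s=r.sense();p=s["tool_pos"];print(s["time"],p,s["ft_force"],s["finger_gap"],s["grip_force"])
print([np.round(b,1) for b in blobs(S,"lilac",30)],"tcp+8",proj(S,p+[0,0,8]),[np.round(b,1) for b in blobs(S,"yellow",30)])
```

```text
21.95 [617.4  63.1  62. ] [ 0.4 -0.1 -0.2] 59.06165739749319 43.27330470085144
[] tcp+8 [[320.6 272.7]] [array([125.3, 292.1, 154. ])]
```

step_arm(
  targets=[
    [[-1,8,0,0,0,0],[-3,16,0,0,0,0],[-4,24,0,0,0,0],[-6,32,0,0,0,0],[-7,40,0,0,0,0],[-9,47,0,0,0,0],[-10,54,0,0,0,0],[-11,60,0,0,0,0],[-13,66,0,0,0,0],[-13,70,0,0,0,0],[-13,70,0,0,0,0],[-13,70,0,0,0,0]],
  ],
)

```text
time: 22.95
tool_pos: [603.6, 133.6, 60.9]
tcp_rot: [180.0, 0.0, 101.1]
ft_force: [0.5, -1.0, -0.5]
finger_gap: 59.1
grip_force: 43.3
```

step_arm(
  targets=[
    [[0,0,-1,0,0,0],[0,0,-2,0,0,0],[0,0,-2,0,0,0]],
  ],
)

```text
time: 23.2
tool_pos: [603.7, 133.1, 58.7]
tcp_rot: [-180.0, 0.0, 101.1]
ft_force: [-0.2, -0.2, -1.2]
finger_gap: 58.9
grip_force: 43.3
```

step_arm(
  targets=[
    [[0,0,0,0,0,0],[0,0,0,0,0,0],[0,0,0,0,0,0]],
  ],
  fingers=-0.75,
)

```text
time: 23.45
tool_pos: [603.7, 133.3, 59.0]
tcp_rot: [180.0, -0.0, 101.1]
ft_force: [0.6, 0.2, 0.6]
finger_gap: 74.6
grip_force: 0.0
```

step_arm(
  targets=[
    [[2,-10,0,0,0,0],[4,-20,0,0,0,0],[8,-40,1,0,0,0],[11,-60,1,0,0,0],[13,-68,1,0,0,0],[13,-68,1,0,0,0]],
  ],
)

```text
time: 23.95
tool_pos: [617.1, 62.8, 60.0]
tcp_rot: [180.0, 0.0, 101.0]
ft_force: [-0.5, -0.7, -0.4]
finger_gap: 74.8
grip_force: 0.0
```

step_arm(
  targets=[
    [[0,0,0,0,0,0],[0,0,0,0,0,0],[0,0,0,0,0,0],[0,0,0,0,0,0],[0,0,0,0,0,0],[0,0,0,0,0,0],[0,0,0,0,0,0]],
  ],
  fingers=1,
)

```text
time: 24.53
tool_pos: [616.5, 65.8, 59.9]
tcp_rot: [-180.0, -0.0, 101.1]
ft_force: [-0.2, 0.5, 1.1]
finger_gap: 0.0
grip_force: 0.0
```

step_arm(
  targets=[
    [[-2,10,0,0,0,0],[-4,20,0,0,0,0],[-5,27,0,0,0,0],[-6,31,0,0,0,0],[-7,35,0,0,0,0],[-7,37,0,0,0,0],[-7,37,0,0,0,0],[-7,37,0,0,0,0]],
  ],
)

```text
time: 25.2
tool_pos: [609.6, 102.5, 59.9]
tcp_rot: [180.0, 0.0, 101.1]
ft_force: [0.9, 0.3, -0.1]
finger_gap: -0.1
grip_force: 0.0
```

step_arm(
  targets=[
    [[0,1,0,0,0,0],[0,2,0,0,0,0],[0,3,0,0,0,0],[0,4,0,0,0,0],[0,4,0,0,0,0]],
  ],
)

```text
time: 25.62
tool_pos: [609.7, 106.2, 59.9]
tcp_rot: [180.0, 0.0, 101.1]
ft_force: [-0.1, -1.1, 0.4]
finger_gap: -0.2
grip_force: 0.7
```

step_arm(
  targets=[
    [[0,1,0,0,0,0],[0,1,0,0,0,0],[0,1,0,0,0,0]],
  ],
)

```text
time: 25.87
tool_pos: [609.9, 106.5, 60.0]
tcp_rot: [180.0, 0.1, 101.1]
ft_force: [1.4, -5.0, -1.1]
finger_gap: -0.0
grip_force: 2.7
```

step_arm(
  targets=[
    [[0,1,0,0,0,0],[0,1,0,0,0,0],[2,-20,0,0,0,0],[0,-50,30,0,0,0],[-8,-80,55,0,0,0],[-16,-115,60,0,0,0],[-26,-150,60,0,0,0],[-36,-185,60,0,0,0],[-46,-220,60,0,0,0],[-57,-255,60,0,0,0],[-68,-290,60,0,0,0],[-68,-290,60,0,0,0]],
  ],
  fingers=1,
)

```text
time: 26.87
tool_pos: [539.8, -188.2, 120.1]
tcp_rot: [-180.0, 0.1, 100.9]
ft_force: [-0.3, -0.1, 0.7]
finger_gap: 0.2
grip_force: 0.0
```

```bash
python3 chk.py
```

```text
26.9667 [ 541.2 -183.7  120. ] [ 0.7  0.5 -0.4] 0.07545310200200099
yellow S [(array([125.5, 292.2, 166. ]), array([ 715.2, -323. ])), (array([346.5, 283.8,  97.5]), array([584.1, 116.2]))]
yellow T [(array([219.4, 210. ,  74. ]), array([607.3, 118.8]))]
coral S [(array([377. , 405.5, 689. ]), array([834.3, 206. ])), (array([363.9, 273.7, 196. ]), array([548.2, 148.5])), (array([192.6, 225.7, 381.5]), array([ 502.4, -255.6]))]
coral T [(array([376.5, 252.1, 137.5]), array([ 493.5, -255.4])), (array([203.2, 206.7, 134. ]), array([616.8, 158.4]))]
lilac S [(array([357. , 280.7, 147.5]), array([570.6, 136.6]))]
lilac T [(array([209.2, 208.8, 105.5]), array([611.2, 143.5]))]
```

step_arm(
  targets=[
    [[-20,-35,0,0,0,0],[-41,-70,0,0,0,0],[-41,-72,0,0,0,0],[-41,-72,-20,0,0,0],[-41,-72,-50,0,0,0],[-41,-72,-85,0,0,0],[-41,-72,-105,0,0,0],[-41,-72,-114,0,0,0],[-41,-72,-114,0,0,0],[-41,-72,-114,0,0,0],[-41,-72,-114,0,0,0]],
  ],
  fingers=-0.7,
)

```text
time: 27.88
tool_pos: [502.3, -254.9, 7.9]
tcp_rot: [179.9, 0.1, 101.2]
ft_force: [-0.5, 0.3, 0.2]
finger_gap: 72.5
grip_force: 0.0
```

step_arm(
  targets=[
    [[0,0,-1,0,0,0],[0,0,-2,0,0,0],[0,0,-3,0,0,0],[0,0,-3,0,0,0],[0,0,-3,0,0,0]],
  ],
)

```text
time: 28.3
tool_pos: [500.6, -254.6, 3.1]
tcp_rot: [180.0, 0.0, 101.1]
ft_force: [0.7, -1.0, -0.2]
finger_gap: 72.6
grip_force: 0.0
```

step_arm(
  targets=[
    [[0,-0.5,-1.5,0,0,0],[0,-0.5,-2.5,0,0,0],[0,-0.5,-2.5,0,0,0],[0,-0.5,-2.5,0,0,0]],
  ],
)

```text
time: 28.63
tool_pos: [500.4, -254.9, 0.2]
tcp_rot: [-180.0, -0.0, 101.1]
ft_force: [0.2, 0.1, -0.8]
finger_gap: 72.7
grip_force: 0.0
```

step_arm(
  targets=[
    [[0,0,0,0,0,0],[0,0,0,0,0,0],[0,0,0,0,0,0],[0,0,0,0,0,0]],
  ],
  fingers=1,
)

```text
time: 28.97
tool_pos: [500.9, -255.2, 1.1]
tcp_rot: [180.0, 0.0, 101.1]
ft_force: [-2.3, 0.2, 5.5]
finger_gap: 59.5
grip_force: 41.7
```

step_arm(
  targets=[
    [[0,0,15,0,0,0],[0,0,45,0,0,0],[0,0,80,0,0,0],[0,0,115,0,0,0],[0,0,130,0,0,0],[0,0,130,0,0,0],[0,0,130,0,0,0]],
  ],
)

```text
time: 29.55
tool_pos: [501.4, -255.5, 131.7]
tcp_rot: [179.9, 0.1, 101.1]
ft_force: [-1.0, 0.1, -0.7]
finger_gap: 58.7
grip_force: 43.0
```

step_arm(
  targets=[
    [[10,25,0,0,0,0],[21,60,0,0,0,0],[33,95,0,0,0,0],[45,130,0,0,0,0],[57,165,0,0,0,0],[69,200,0,0,0,0],[81,235,0,0,0,0],[92,265,0,0,0,0],[102,295,0,0,0,0],[112,325,0,0,0,0],[114,330,0,0,0,0],[114,330,0,0,0,0]],
  ],
)

```text
time: 30.55
tool_pos: [613.5, 77.1, 127.9]
tcp_rot: [-179.8, -0.0, 101.3]
ft_force: [-0.1, -1.1, -0.2]
finger_gap: 59.1
grip_force: 43.1
```

step_arm(
  targets=[
    [[0,0,-20,0,0,0],[0,0,-40,0,0,0],[0,0,-51,0,0,0],[0,0,-51,0,0,0],[0,0,-51,0,0,0]],
  ],
)

```text
time: 30.97
tool_pos: [613.2, 73.9, 78.0]
tcp_rot: [-179.8, -0.0, 101.1]
ft_force: [1.0, 0.1, -0.6]
finger_gap: 59.2
grip_force: 43.1
```

step_arm(
  targets=[
    [[0,0,0,0,0,0],[0,0,0,0,0,0],[0,0,0,0,0,0]],
  ],
)

```text
time: 31.22
tool_pos: [615.5, 74.8, 80.9]
tcp_rot: [179.9, 0.0, 101.1]
ft_force: [-0.2, -0.0, 0.0]
finger_gap: 59.0
grip_force: 43.1
```

step_arm(
  targets=[
    [[-1,8,-1,0,0,0],[-3,16,-1.5,0,0,0],[-4,24,-1.5,0,0,0],[-6,32,-1.5,0,0,0],[-7,40,-1.5,0,0,0],[-9,47,-1.5,0,0,0],[-10,54,-1.5,0,0,0],[-12,60,-1.5,0,0,0],[-13,66,-1.5,0,0,0],[-14,70,-1.5,0,0,0],[-14,70,-1.5,0,0,0],[-14,70,-1.5,0,0,0]],
  ],
)

```text
time: 32.22
tool_pos: [600.5, 145.1, 77.9]
tcp_rot: [-180.0, 0.0, 101.1]
ft_force: [-0.6, 0.6, -0.1]
finger_gap: 58.7
grip_force: 43.1
```

step_arm(
  targets=[
    [[0,0,-1,0,0,0],[0,0,-2,0,0,0],[0,0,-2,0,0,0]],
  ],
)

```text
time: 32.47
tool_pos: [600.9, 144.7, 77.1]
tcp_rot: [180.0, -0.0, 101.1]
ft_force: [-4.9, 0.7, 8.0]
finger_gap: 58.7
grip_force: 44.3
```

step_arm(
  targets=[
    [[0,0,1,0,0,0],[0,0,1,0,0,0],[0,0,1,0,0,0],[0,0,1,0,0,0]],
  ],
  fingers=-0.75,
)

```text
time: 32.8
tool_pos: [600.6, 144.7, 76.7]
tcp_rot: [-180.0, 0.0, 101.1]
ft_force: [0.3, 0.6, 0.2]
finger_gap: 74.9
grip_force: 0.0
```

step_arm(
  targets=[
    [[2,-10,0,0,0,0],[4,-20,0,0,0,0],[8,-40,1,0,0,0],[11,-60,1,0,0,0],[13,-68,1,0,0,0],[13,-68,1,0,0,0]],
  ],
)

```text
time: 33.3
tool_pos: [614.1, 74.3, 77.9]
tcp_rot: [180.0, 0.0, 101.0]
ft_force: [-0.7, 0.7, -1.2]
finger_gap: 74.7
grip_force: 0.0
```

step_arm(
  targets=[
    [[0,0,0,0,0,0],[0,0,0,0,0,0],[0,0,0,0,0,0],[0,0,0,0,0,0],[0,0,0,0,0,0],[0,0,0,0,0,0],[0,0,0,0,0,0]],
  ],
  fingers=1,
)

```text
time: 33.88
tool_pos: [613.5, 77.3, 77.9]
tcp_rot: [180.0, -0.0, 101.1]
ft_force: [0.9, 0.5, -0.7]
finger_gap: -0.2
grip_force: 0.0
```

step_arm(
  targets=[
    [[-2,10,0,0,0,0],[-4,20,0,0,0,0],[-5,27,0,0,0,0],[-6,31,0,0,0,0],[-7,35,0,0,0,0],[-7,37,0,0,0,0],[-7,37,0,0,0,0],[-7,37,0,0,0,0]],
  ],
)

```text
time: 34.55
tool_pos: [606.6, 114.0, 77.9]
tcp_rot: [180.0, 0.0, 101.1]
ft_force: [0.3, -0.2, 0.4]
finger_gap: 0.0
grip_force: 0.0
```

step_arm(
  targets=[
    [[0,1,0,0,0,0],[0,2,0,0,0,0],[0,3,0,0,0,0],[0,4,0,0,0,0],[0,4,0,0,0,0]],
  ],
)

```text
time: 34.97
tool_pos: [606.7, 117.8, 77.9]
tcp_rot: [180.0, 0.0, 101.1]
ft_force: [-0.3, -1.2, 0.3]
finger_gap: 0.1
grip_force: 0.4
```

step_arm(
  targets=[
    [[0,1,0,0,0,0],[0,1.5,0,0,0,0],[0,1.5,0,0,0,0]],
  ],
)

```text
time: 35.22
tool_pos: [607.0, 118.2, 78.0]
tcp_rot: [180.0, 0.1, 101.1]
ft_force: [1.7, -6.3, 0.2]
finger_gap: -0.2
grip_force: 3.2
```

step_arm(
  targets=[
    [[0,0.5,0,0,0,0],[0,0.5,0,0,0,0],[0,0.5,0,0,0,0],[0,0.5,0,0,0,0],[2,-10,0,0,0,0],[5,-40,0,0,0,0],[5,-60,30,0,0,0],[0,-90,60,0,0,0],[-10,-120,90,0,0,0],[-20,-140,120,0,0,0],[-20,-140,120,0,0,0],[-20,-140,120,0,0,0]],
  ],
)

```text
time: 36.22
tool_pos: [588.0, -22.3, 201.3]
tcp_rot: [179.7, 0.1, 101.0]
ft_force: [0.3, 0.3, -0.8]
finger_gap: 0.3
grip_force: 0.0
```

```bash
python3 pt.py fin1; python3 chk.py | tail -6
```

```text
36.3167 [586.3 -20.5 197.3] [-180.    -0.   101.1] [-0.5  0.7 -0.3] -0.04466547877001836 0.0
yellow S [(array([125. , 292.2, 173.5]), array([ 715.6, -323.9])), (array([346.3, 283.9,  93. ]), array([584.5, 115.9]))]
yellow T [(array([396.6, 164.8, 226.5]), array([ 711.6, -323.1]))]
coral S [(array([377.1, 405.7, 695.5]), array([834.5, 206.3])), (array([364.2, 271.2, 303. ]), array([541.3, 148.3]))]
coral T []
lilac S [(array([354. , 279.8, 100.5]), array([569.8, 130.1]))]
lilac T []
```

View pics/fin1.png

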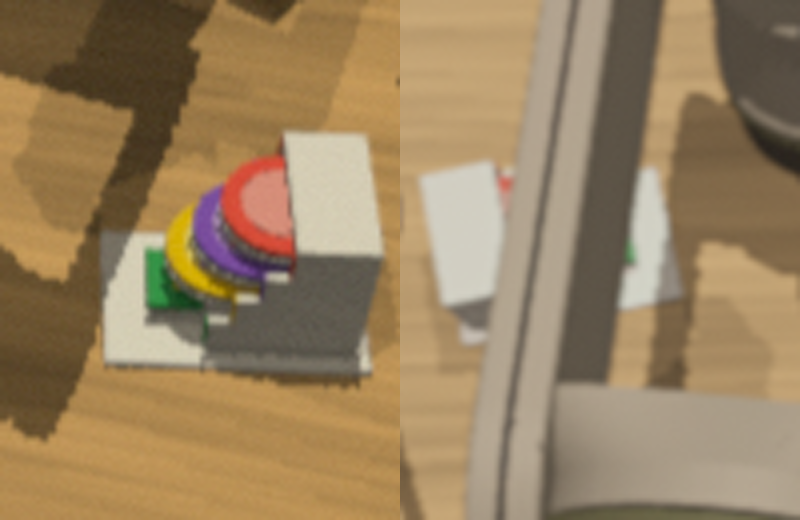

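All three compacts sit home in their own slots in the last picture: coral (265,200), lilac (225,235) and yellow (190,250). Now the mirror, which I'll approach from above its +y side.

step_arm(
  targets=[
    [[0,10,35,0,0,0],[0,25,70,0,0,0],[0,50,97,0,0,0],[-5,85,97,0,0,0],[-10,120,97,0,0,0],[-15,155,97,0,0,0],[-20,190,97,0,0,0],[-25,225,97,0,0,0],[-30,260,97,0,0,0],[-34,295,97,0,0,0],[-38,326,97,0,0,0],[-38,326,97,0,0,0]],
  ],
)

```text
time: 37.42
tool_pos: [545.8, 311.8, 292.4]
tcp_rot: [-179.8, -0.1, 101.5]
ft_force: [0.5, 0.1, -0.0]
finger_gap: 0.3
grip_force: 0.0
```

step_arm(
  targets=[
    [[0,0,0,0,0,0],[0,0,0,0,0,0],[0,0,0,0,0,0]],
  ],
)

```text
time: 37.67
tool_pos: [548.5, 304.8, 294.0]
tcp_rot: [-179.9, 0.0, 101.1]
ft_force: [-1.2, -0.5, -0.1]
finger_gap: 0.1
grip_force: 0.0
```

step_arm(
  targets=[
    [[0,0,-30,0,0,0],[0,0,-60,0,0,0],[0,0,-90,0,0,0],[0,0,-120,0,0,0],[0,0,-120,0,0,0],[0,0,-120,0,0,0]],
  ],
)

```text
time: 38.17
tool_pos: [547.5, 303.8, 173.0]
tcp_rot: [-179.7, 0.1, 101.0]
ft_force: [0.8, 0.5, 0.7]
finger_gap: 0.2
grip_force: 0.0
```

```bash
python3 -c "
import numpy as np
c=(548.5,304.8)
for k in range(0,25):
    d=np.radians(-164+k*4);o=17+min(k,20)*.2; x=629+70*np.cos(d)+o*np.sin(d);y=286+70*np.sin(d)-o*np.cos(d)
    print(-164+k*4,round(x-c[0]),round(y-c[1]))"
```

```text
-164 9 -22
-160 9 -27
-156 9 -31
-152 10 -36
-148 12 -41
-144 13 -45
-140 15 -50
-136 17 -54
-132 20 -58
-128 23 -62
-124 26 -66
-120 29 -70
-116 32 -73
-112 36 -76
-108 40 -79
-104 44 -82
-100 48 -84
-96 53 -86
-92 57 -88
-88 62 -89
-84 67 -91
-80 72 -91
-76 77 -92
-72 82 -92
-68 87 -92
```

step_arm(
  targets=[
    [[5,-15,0,0,0,0],[9,-22,0,0,0,0],[9,-27,0,0,0,0],[9,-31,0,0,0,0],[10,-36,0,0,0,0],[12,-41,0,0,0,0],[13,-45,0,0,0,0],[15,-50,0,0,0,0],[17,-54,0,0,0,0],[20,-58,0,0,0,0],[23,-62,0,0,0,0],[26,-66,0,0,0,0]],
  ],
)

```text
time: 39.17
tool_pos: [574.7, 239.1, 174.6]
tcp_rot: [-180.0, 0.0, 101.1]
ft_force: [-0.9, 2.8, -0.6]
finger_gap: -0.2
grip_force: 1.2
```

step_arm(
  targets=[
    [[3,-4,0,0,0,0],[6,-7,0,0,0,0],[10,-10,0,0,0,0],[14,-13,0,0,0,0],[18,-16,0,0,0,0],[22,-18,0,0,0,0],[27,-20,0,0,0,0],[31,-22,0,0,0,0],[34,-22,0,0,0,0],[34,-22,0,0,0,0]],
  ],
)

```text
time: 40.0
tool_pos: [609.4, 216.9, 174.8]
tcp_rot: [180.0, 0.0, 101.1]
ft_force: [-0.3, -0.1, 0.0]
finger_gap: 0.3
grip_force: 0.0
```

step_arm(
  targets=[
    [[2,0,0,0,0,0],[4,-1,0,0,0,0],[6,-1,0,0,0,0],[6,-1,0,0,0,0]],
  ],
)

```text
time: 40.33
tool_pos: [615.0, 216.4, 174.9]
tcp_rot: [180.0, 0.0, 101.1]
ft_force: [-0.2, 0.0, 0.1]
finger_gap: -0.1
grip_force: 0.1
```

step_arm(
  targets=[
    [[2,0,0,0,0,0],[4,0,0,0,0,0],[6,0,0,0,0,0],[6,0,0,0,0,0]],
  ],
)

```text
time: 40.67
tool_pos: [621.1, 216.5, 175.0]
tcp_rot: [180.0, 0.0, 101.1]
ft_force: [-0.2, -0.1, -0.2]
finger_gap: 0.2
grip_force: 0.1
```

step_arm(
  targets=[
    [[2,0,0,0,0,0],[4,0,0,0,0,0],[4,0,0,0,0,0]],
  ],
)

```text
time: 40.92
tool_pos: [625.0, 216.4, 174.9]
tcp_rot: [180.0, 0.0, 101.1]
ft_force: [-0.8, 0.4, 0.4]
finger_gap: -0.0
grip_force: 0.1
```

Run:
```python
from h import *
np.set_printoptions(precision=1,suppress=True)
T=snap("top");S=snap("scene");s=r.sense();print(s["tool_pos"],s["ft_force"])
cv2.imwrite("pics/T9.png",T["img"]);cv2.imwrite("pics/S9.png",S["img"])
# mirror glass (dark bluish-grey) blob in scene picture
h=cv2.cvtColor(S["img"],cv2.COLOR_BGR2HSV)
m=((h[...,0]>80)&(h[...,0]<130)&(h[...,2]>50)&(h[...,2]<160)&(h[...,1]<90)).astype(np.uint8);m=cv2.morphologyEx(m,cv2.MORPH_OPEN,np.ones((3,3)))
n,_,st,ce=cv2.connectedComponentsWithStats(m)
for i in range(1,n):
    if st[i,4]>150:print("S",st[i],ce[i],onz(S,ce[i],190))
```

```text
[625.  216.3 175. ] [-0.  -0.5 -0.2]
```

step_arm(
  targets=[
    [[2,0,0,0,0,0],[3,0,0,0,0,0],[3,0,0,0,0,0]],
  ],
)

```text
time: 41.27
tool_pos: [626.3, 216.5, 174.8]
tcp_rot: [-179.8, -0.0, 101.1]
ft_force: [-8.3, -0.6, 4.6]
finger_gap: 0.1
grip_force: 4.5
```

step_arm(
  targets=[
    [[2,0,0,0,0,0],[3,0,0,0,0,0],[3,0,0,0,0,0]],
  ],
)

```text
time: 41.52
tool_pos: [626.7, 216.6, 174.8]
tcp_rot: [-179.5, -0.0, 101.2]
ft_force: [-23.9, -2.7, 12.2]
finger_gap: -0.0
grip_force: 12.0
```

Run:
```python
from h import *
np.set_printoptions(precision=1,suppress=True)
S=snap("scene");s=r.sense();print(s["tool_pos"],s["ft_force"])
O=cv2.imread("pics/scene0.png")
for f,I in(("start",O),("now",S["img"])):
    h=cv2.cvtColor(I,cv2.COLOR_BGR2HSV)[200:300,270:440]
    m=((h[...,1]<60)|((h[...,0]>60)&(h[...,0]<140)))&(h[...,2]<150)
    print(f,h[43,72]); 
    n,_,st,ce=cv2.connectedComponentsWithStats(m.astype(np.uint8))
    for i in np.argsort(-st[1:,4])[:3]+1: print(st[i]+[270,200,0,0,0],ce[i]+[270,200])
```

```text
[626.7 216.6 174.8] [-23.3  -3.1  11.6]
start [75 21 73]
[ 309  219  131   81 3495] [354.3 252.2]
[336 282  21  18 170] [343.5 293.2]
[432 278   8  22  94] [436.7 291.8]
now [70 19 81]
[ 308  200  132  100 5009] [370.2 254.5]
[432 278   8  22  96] [436.7 291.8]
```

Stops are 1.51 rad apart by contact, so both ends were real: the arm is now at its front stop. I'll withdraw.

step_arm(
  targets=[
    [[-4,0,0,0,0,0],[-10,0,0,0,0,0],[-30,0,0,0,0,0],[-40,10,25,0,0,0],[-50,30,60,0,0,0],[-70,60,95,0,0,0],[-100,85,120,0,0,0],[-130,110,120,0,0,0],[-160,135,120,0,0,0],[-190,160,120,0,0,0],[-190,160,120,0,0,0],[-190,160,120,0,0,0]],
  ],
)

```text
time: 42.57
tool_pos: [438.9, 378.3, 295.5]
tcp_rot: [179.9, -0.0, 101.3]
ft_force: [0.3, -0.2, 0.3]
finger_gap: -0.4
grip_force: 0.0
```

Run:
```python
from h import *
np.set_printoptions(precision=1,suppress=True)
S,T=snap("scene"),snap("top");s=r.sense();print(s["time"],s["tool_pos"],s["ft_force"])
O=[cv2.imread(f"pics/{n}0.png") for n in("scene","top")]
# tube seen in top view: grey, low saturation pixels between hinge and mirror
h=cv2.cvtColor(T["img"],cv2.COLOR_BGR2HSV)
for f,I in(("start",O[1]),("now",T["img"])):
    h=cv2.cvtColor(I,cv2.COLOR_BGR2HSV)
    for c in(145,165,180):
        k=[y for y in range(130,195) if h[y,c,1]<60]; 
        if k: a=onz(T,(c,np.mean(k)),190); print(f,c,len(k),np.mean(k),a,np.degrees(np.arctan2(a[1]-286,a[0]-629)))
for c in("coral","lilac","yellow"): print(c,[np.round(b,1) for b in blobs(S,c,40)])
```

```text
42.6667 [441.  376.3 295. ] [0.9 0.4 0.8]
start 145 12 186.0 [615.7 246.3 190. ] -108.51798672013551
start 165 7 181.71428571428572 [623.7 205.8 190. ] -93.76703981084222
start 180 8 182.375 [621.5 175.2 190. ] -93.89490692629766
now 145 12 184.33333333333334 [619.2 246.4 190. ] -103.83786733291389
now 165 7 176.71428571428572 [634.5 206.2 190. ] -86.07729834223184
now 180 7 173.85714285714286 [639.8 175.7 190. ] -84.41579452870427
coral [array([379.3, 402.6, 493. ]), array([367.1, 278.5,  90.5])]
lilac [array([355.5, 283.5,  42. ])]
yellow [array([125.2, 292.3, 185. ])]
```

```bash
python3 -c "
from bench import r
print(r.hand_in())"
```

```text
the job is handed in; nothing more can be done
None
```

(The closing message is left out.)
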